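# Nest the third tube and hold the bundling jig closed at its mark

### The arm

A 7-joint arm with a two-finger parallel gripper is mounted at the origin on a cart in front of the work surface, level with it; the furniture and walls round the work are solid. World frame = base frame: x ahead of the robot, y to its left, z up, the work surface at z = 0. Lengths are in m, angles in degrees, forces in N, time in s.
With the tool pointing down it reaches from about 0.35 to 0.775 m from the base axis. Payload 3.1 kg.
Tool frame: the origin (TCP) lies midway between the tips of the shut fingers; the grasp point (between the pads) lies 19 mm behind it; z points along the fingers, y is the line along which they close (so a half turn about z gives the same grasp; the last joint's range is limited). The gripper opens to 85 mm and grips with 20 to 120 N. Pads are 22 mm wide; open, the fingers measure 114 mm over their backs; the gripper's body (76 mm by 85 mm) begins 54 mm behind the grasp point. The pads swing forward as they close: fully open they stand 13 mm farther back than shut.
Start: joints at [-76.874, 17.813, 0.802, 86.603, -0.252, 75.585, -1.558], TCP at [0.147, 0.53, 0.231] pointing down, gripper open.
Joint ranges: [-154.91, 154.91], [-16.99, 109.72], [-72.82, 74.43], [7.12, 147.25], [-82.49, 262.49], [11.32, 116.49], [-174.64, 174.64]. Speed limits (degrees/s): [159.86, 159.86, 180, 180, 180, 180, 180].

### API

Orientations are given as a 3x3 rotation matrix whose columns are the frame's x, y, z axes.
In Python, from bench import ctrl gives the robot as it stands.
- The arm moves only by the shell command python3 -m jog 'ROWS' [FORCE]. ROWS is text: rows parted by semicolons, each of 5 numbers parted by spaces: the shift along the tool's x, y, z in m, then the turn about the tool's z in rad, then the finger opening in m, from 0 to 0.0854. In form: dx dy dz yaw jaw; .... A call has 1 to 10 rows; each row is the pose to reach, as a shift and turn from the pose commanded when the call began, along the tool's axes at that moment; what a row does not reach only later rows make up. A row lasts 1/8 s, in which the tool goes at most 62.5 mm and 10.7 degrees, less where a joint would pass 70% of its speed; a pose out of reach is approached as far as the arm can. A call with a gripper value outside its range is refused whole. The fingers move at their own pace and stop on an object; FORCE is the grip in N (left out, the last holds). Time passes only in rows, so rows that repeat a pose let the fingers close. It gives the time, the measured TCP pose, the force, the opening and the grip force at its end, in the units of the state.
- ctrl.sense(): the state, without advancing time (a new reading comes with each control period).
- ctrl.camera(name): name is "scene" or "top" or "wrist"; returns the picture (420x560x3 uint8, blue, green, red); there is no depth.
- ctrl.camera_model(name): a dict with "vertical_fov" (degrees; the focal length in pixels is half the picture's height over the tangent of half this angle, whatever the lens; pixels are square), "cx", "cy" (the principal point, pixels), "k1" (the pictures are not rectified: a ray, as slopes to the right and down, at radius r is drawn at 1 + k1 r^2 times it, then the intrinsics apply), "position" and "rotation" of the camera in the world. Camera axes: x right, y up, looking along -z (the intrinsics and any distortion apply to the point x, -y, -z); pixel columns grow to the right and rows downward; lengths in m; the calibration is good to about 2 mm. A picture is of the moment at which its call begins: read the wrist's pose just before it. camera_model takes no time and is no camera call; for the wrist camera it gives the pose at the moment of the call.
- ctrl.finish_job(): hands the job in; it is judged then, once.
The state is a dict: "time_s": time; "joint_pos": joint angles; "joint_velocities": joint speeds; "tau": joint torques, N m; "eef_pos": TCP position; "orientation": TCP orientation; "force": force on the tool from outside, world axes, zero at the start; "torque": the same for the moment, N m; "opening": opening from 0.0 (shut) to 1.0 (fully open); "gripper_force": force on a finger pad.
Only numpy, scipy, OpenCV 4.12 (cv2) and the standard library are available. Lean on these libraries where they do the work, as an engineer would, in place of code of your own. Each camera call takes 0.05 s, during which the arm holds its last target. There are 200 camera calls.

### The job

Three short brass tubes are to be taped into one bundle for sawing. Take the loose tube from the vee block, lay it in the groove on top of the two tubes in the bundling jig and let go of it; then pull the jig's sprung handle bar out until its pointer stands at the red mark, so that the pad presses the ends of all three tubes flush against the front fence. Finish while still gripping the bar and holding it at the mark, so that I can put the tape round; leave the red mark, the tape roll, the hammer and the wooden ring clamp where they are.

Things in the scene. Friction and masses are not known exactly. Their poses are not given: they have to be found in the camera images.
- bundling_jig: Bundling jig, fixed: grey base 180 x 148 x 10 mm with two wooden cradles, floor 14 mm above the bench, side walls 49.5 mm apart with tops at 30 mm. Origin on the bench, midway between front fence and resting grey pad; x along the tubes from fence to pad, y across, z up. The pad's face is at x = +57.5 mm, its top 54 mm up. Dark spring barrels at y = +-46 mm, tops at 31 mm.
- fence (a point): Centre of the inner face of the jig's blue upright front fence, at x = -57.5 mm of the jig, 32 mm above the bench. The fence is 8 mm thick, 116 mm wide, its top 54 mm above the bench. A tube that stands against it has its centre at x = -17.5 mm of the jig.
- tube_1_center (a point): Centre of the first brass tube (24 mm diameter, 80 mm long, 0.1 to 0.2 kg; x along its axis). It lies loose in the jig's cradles at y = about +12 mm of the jig, somewhere along them.
- tube_2_center (a point): Centre of the second brass tube (same size and axes), lying beside the first at y = about -12 mm of the jig. The tops of both are 38 mm above the bench.
- tube_3_center (a point): Centre of the loose brass tube (24 mm diameter, 80 mm long, x along its axis), level in the groove of a steel vee block, its centre 25 mm above the bench. Fingers can go down on both sides of it to the bench. In the groove on top of the other two its centre is at y = 0 of the jig and about 47 mm above the bench.
- vee_block: Dark steel vee block under the loose tube, fixed to the bench: 40 mm long (its x), 22 mm wide, 17.5 mm high; origin at the centre of its underside.
- pull_bar (a point): Centre of the black round handle bar of the jig (14 mm diameter, 82 mm free length along the jig's y, 46 mm above the bench, between two blue uprights 56 mm high). At rest it stands 43 mm in front of the fence (at x = -108.5 mm of the jig). It is pulled straight away from the fence, along -x of the jig.
- pull_slide (a joint): How far the bar, its draw rods, rear crosshead, pad and pointer are pulled out, in m: 0 at rest, at most 0.056. A spring drives it back to 0 (2.4 N at rest, 60 N/m more). The pad has its own spring: from about 0.035 on it presses the tubes against the fence, with 5 N at once and 600 N/m more. At the mark the pull needs 12 to 20 N.
- pointer (a point): Tip of the black pointer on the right-hand (-y) end of the rear crosshead, over the white scale plate; it moves with the handle bar, by the same distance.
- red_mark (a point): The red mark: line of the small red rider on the white scale plate, 5 mm long and 7 mm high, set 39 to 49 mm from the resting pointer along -x of the jig (its place differs each time; leave it alone). The pointer is at the mark when the two have the same x in the jig's frame.
- tape_roll: Roll of beige masking tape lying flat, 104 mm across, 25 mm high; bystander.
- hammer: Small bench hammer with a wooden handle, lying flat, 234 mm long; bystander.
- wood_clamp: Wooden ring clamp with a metal band, lying flat, 133 x 28 x 25 mm; bystander.
Mind the look-alikes: they are no part of the job. What is shaped like the part that bears tube_2_center but green or turquoise is not meant. What is shaped like the part that bears tube_3_center but blue is not meant.

How it is judged (in metres and radians):
On the way:
1. the third tube lies released in the groove on top of the other two, the handle still at rest (z of tube_3_center in the frame of bundling_jig between 0.043 and 0.05 m and y of tube_3_center in the frame of bundling_jig between -0.004 and 0.004 m and angle between the x axis of tube_3_center and the x axis of bundling_jig, either way round below 0.1 rad and contact force between the fingers and tube_3 below 0.1 N and value of joint pull_slide below 0.006 m), for 0.3 s.
At the end, for the whole second after the job is handed in: The fingers hold the bar still (contact over 3 N) with the pointer within 3 mm of the red mark; the third tube lies untouched in the groove on the other two (centre 43 to 50 mm high, within 4 mm of the jig's middle); the ends of all three are within 2 mm of the fence (x of pointer in the frame of red_mark between -0.003 and 0.003 m and velocity of joint pull_slide between -0.01 and 0.01 m/s and contact force between the fingers and pull_slide above 3 N and contact force between the fingers and tube_3 below 0.1 N and z of tube_3_center in the frame of bundling_jig between 0.043 and 0.05 m and y of tube_3_center in the frame of bundling_jig between -0.004 and 0.004 m and z of each of tube_1_center, tube_2_center in the frame of bundling_jig below 0.029 m and x of tube_1_center in the frame of bundling_jig between -0.02 and -0.0155 m and x of tube_2_center in the frame of bundling_jig between -0.02 and -0.0155 m and x of tube_3_center in the frame of bundling_jig between -0.02 and -0.0155 m); the arm keeps its last pose, push and grip.
It fails at once if the tape roll, the hammer or the ring clamp was moved by more than 30 mm (distance of any of tape_roll, hammer, wood_clamp from where it was at the start of the episode above 0.03 m).
It fails at once if the red mark was shifted by more than 3 mm (distance of red_mark from where it was at the start of the episode above 0.003 m).
It also fails if it takes over 45 s, if anything falls off the work surface, if the arm or the gripper's body presses on something with over 40 N, if the wrist force passes 120 N, or if a joint passes its speed limit or range.

## Working session

There is one attempt and no reset: what is moved stays moved. The work goes in short steps, Python scripts to look and compute and a shell command to move; the robot and the scene stay as the last step left them, time stands still between calls to the robot, and variables do not carry over. Pictures are saved under pics/ and viewed, at most 10 in all, crops included, and the job is handed in when it is done.

```bash
mkdir -p pics; ls
python3 - <<'E'
from bench import ctrl
import cv2
for n in("scene","top"):
    im=ctrl.camera(n); cv2.imwrite(f"pics/{n}0.png",cv2.resize(im,(800,600),interpolation=cv2.INTER_CUBIC)); print(ctrl.camera_model(n))
s=ctrl.sense();print(s)
E
```

```text
pics
{'vertical_fov': 51.19280797561134, 'cx': 280.17705091557815, 'cy': 213.51613933905233, 'k1': 0.011406395002682182, 'position': array([-0.27003125, -0.45597859,  0.6643815 ]), 'rotation': array([[ 0.42105058,  0.49721351, -0.75861395],
       [-0.9068669 ,  0.21456106, -0.36270645],
       [-0.01757354,  0.84067965,  0.54124754]])}
{'vertical_fov': 49.46703080341103, 'cx': 275.01252373586124, 'cy': 208.62173828780917, 'k1': -0.039135198584237876, 'position': array([ 0.33033794, -0.05039146,  1.06271487]), 'rotation': array([[-0.02473346,  0.98210287, -0.18671423],
       [-0.99946357, -0.02830326, -0.01647716],
       [-0.02146688,  0.18620653,  0.98227608]])}
{'time_s': 0.1, 'joint_pos': array([-76.87353801,  17.85740753,   0.80262704,  86.68440734,
        -0.24983891,  75.5840422 ,  -1.5582609 ]), 'joint_velocities': array([-0.01458553, -0.08902153,  0.03354546, -0.14596191, -0.02708023,
        0.04562382, -0.02172439]), 'tau': array([ 7.17592629e-04, -3.80858409e+01,  1.46556403e-01, -2.31243306e+01,
        1.22590878e-02,  8.11557169e-03, -5.25270153e-06]), 'eef_pos': array([0.14695705, 0.52931383, 0.23030334]), 'orientation': array([[-9.63577223e-01,  2.67429866e-01, -4.49681217e-04],
       [ 2.67430210e-01,  9.63574901e-01, -2.11970284e-03],
       [-1.33570311e-04, -2.16275572e-03, -9.99997652e-01]]), 'force': array([ 0.16317393, -0.66244055, -0.25565435]), 'torque': array([0.03807253, 0.03906692, 0.02266038]), 'gripper_force': 0.0, 'opening': 1.0041766795708043}
```

View pics/top0.png

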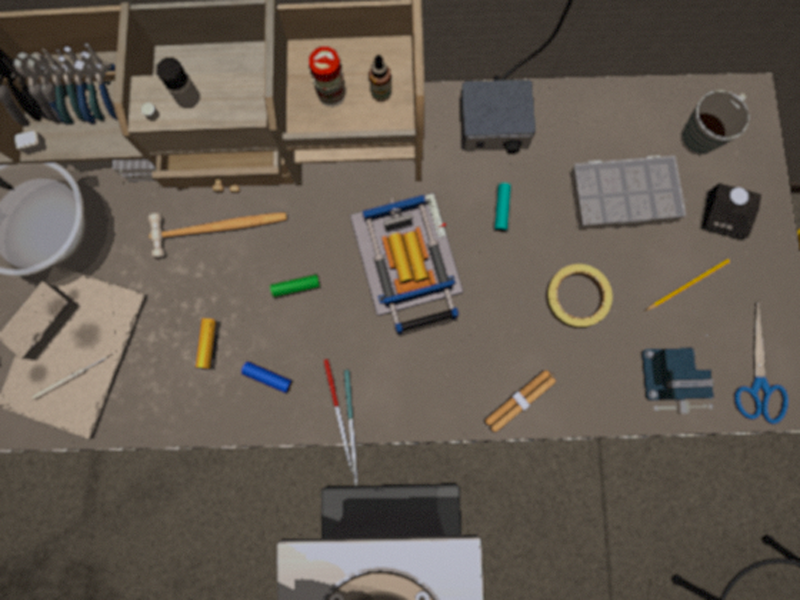

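View pics/scene0.png

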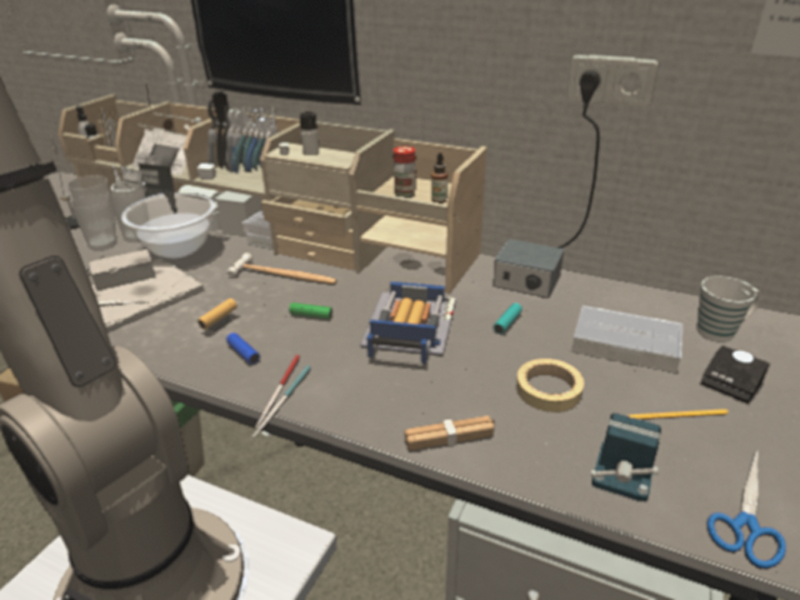

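Top view: loose yellow tube at (206,343), jig with its bar at (427,321) and fence at (417,291), hammer at (220,228), tape at (580,296), clamp at (520,401). The blue, green and turquoise tubes are decoys.

```bash
cat > h.py <<'E'
import numpy as np,cv2
from bench import ctrl
def K(m):
    f=210/np.tan(np.radians(m["vertical_fov"]/2)); return f
def ray(m,u,v):
    f=K(m); d=np.array([(u-m["cx"])/f,(v-m["cy"])/f]); p=d.copy()
    for _ in range(20): p=d/(1+m["k1"]*(p@p))
    return m["rotation"]@np.array([p[0],-p[1],-1])
def onz(m,u,v,z):
    r=ray(m,u,v); c=np.array(m["position"]); return c+r*(z-c[2])/r[2]
def proj(m,P):
    q=np.array(m["rotation"]).T@(np.array(P)-m["position"]); p=np.array([q[0],-q[1]])/-q[2]
    return K(m)*p*(1+m["k1"]*(p@p))+[m["cx"],m["cy"]]
def tool(dw):  # world shift -> tool axes
    return np.array(ctrl.sense()["orientation"]).T@np.array(dw)
E
python3 - <<'E'
from h import *
m=ctrl.camera_model("top"); k=1.42857
for n,u,v,z in [("t3a",208,319,.025),("t3b",204,368,.025),("barL",398,329,.046),("barR",456,314,.046),("fenceL",381,300,.054),("fenceR",453,283,.054),("hamhead",156,235,.02),("padL",363,211,.054),("padR",427,200,.054)]:
    print(n,onz(m,u/k,v/k,z).round(4))
E
```

```text
t3a [0.5015 0.2687 0.025 ]
t3b [0.422  0.2731 0.025 ]
barL [ 0.4737 -0.0402  0.046 ]
barR [ 0.4951 -0.1324  0.046 ]
fenceL [ 0.5195 -0.0147  0.054 ]
fenceR [ 0.5435 -0.1291  0.054 ]
hamhead [0.648  0.3632 0.02  ]
padL [0.667  0.0114 0.054 ]
padR [ 0.6824 -0.0928  0.054 ]
```

```bash
python3 -m jog '-0.06 -0.026 0 -0.03 0.085; -0.12 -0.052 0.005 -0.06 0.085; -0.18 -0.08 0.01 -0.1 0.085; -0.24 -0.106 0.015 -0.14 0.085; -0.3 -0.132 0.02 -0.18 0.085; -0.35 -0.155 0.03 -0.215 0.085; -0.3725 -0.1644 0.03 -0.215 0.085; -0.3725 -0.1644 0.03 -0.215 0.085'
python3 - <<'E'
from h import *
m=ctrl.camera_model("wrist"); im=ctrl.camera("wrist"); cv2.imwrite("pics/w1.png",cv2.resize(im,(800,600),interpolation=cv2.INTER_CUBIC)); print(m,ctrl.sense()["orientation"])
import pickle; pickle.dump(m,open("w1.p","wb"))
E
```

```text
time_s: 1.1
eef_pos: [0.4644, 0.2679, 0.2005]
orientation: [[-0.998, 0.063, 0.0], [0.063, 0.998, -0.003], [-0.0, -0.003, -1.0]]
force: [-0.8, -0.0, 0.6]
opening: 0.991
gripper_force: 0.0
{'vertical_fov': 68.73791371082223, 'cx': 283.5912574765217, 'cy': 209.8340321398854, 'k1': -0.04489243662682558, 'position': array([0.39374769, 0.27260721, 0.34271108]), 'rotation': array([[ 0.06186706, -0.95840702, -0.27861884],
       [ 0.99808126,  0.05870692,  0.01968004],
       [-0.00250463, -0.27930179,  0.9602001 ]])} [[-9.98247741e-01  5.91601703e-02 -1.23389559e-03]
 [ 5.91612438e-02  9.98248076e-01 -8.52419897e-04]
 [ 1.18130459e-03 -9.23925034e-04 -9.99998875e-01]]
```

View pics/w1.png

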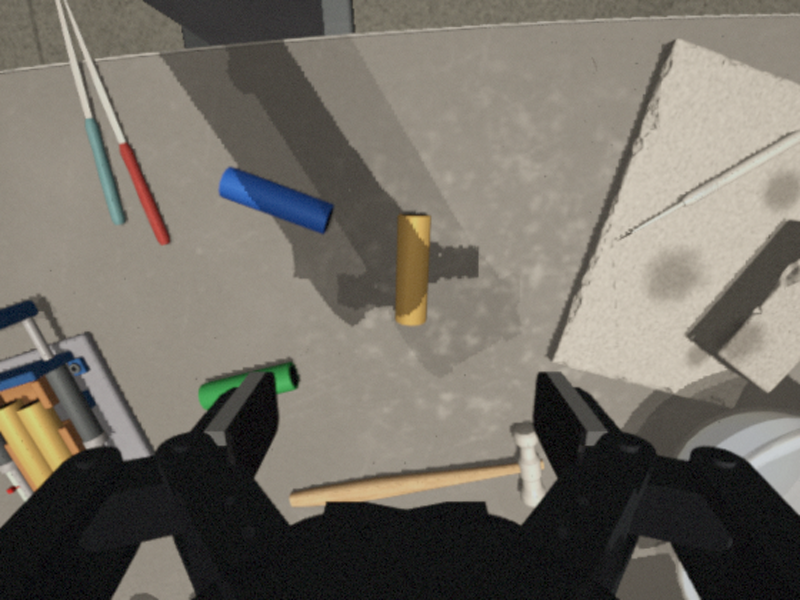

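Run:
```python
from h import *
import pickle; m=pickle.load(open("w1.p","rb")); k=1.42857
for n,u,v,z in [("near",415,217,.037),("far",412,325,.037),("nearc",415,216,.028),("farc",411.5,322,.028),("L",430,270,.025),("R",397,270,.025),("blue",332,210,.015),("blue2",325,232,.015)]:
    print(n,onz(m,u/k,v/k,z).round(4))
p=np.array([.4615,.272,.1]); print(tool(p-ctrl.sense()["eef_pos"]),ctrl.sense()["eef_pos"])
```

```text
near [0.4236 0.2768 0.037 ]
far [0.5021 0.2702 0.037 ]
nearc [0.4238 0.277  0.028 ]
farc [0.5029 0.2699 0.028 ]
L [0.4642 0.2859 0.025 ]
R [0.4627 0.2615 0.025 ]
blue [0.4168 0.2164 0.015 ]
blue2 [0.4326 0.2094 0.015 ]
[0.00096706 0.00147574 0.10063762] [0.46250224 0.27055542 0.20063772]
```

Loose tube near end is at (415,217) and far end at (412,325), giving a centre of about (0.4625, 0.2725). I'll descend and grip it high, so that the tips clear the lower tubes at placing.

```bash
python3 -m jog '0 0.002 0.05 0.02 0.06; 0 0.002 0.1 0.02 0.06; 0 0.002 0.14 0.02 0.06; 0 0.002 0.165 0.02 0.06; 0 0.002 0.1835 0.02 0.06; 0 0.002 0.1835 0.02 0.06;0 0.002 0.1835 0.02 0.02; 0 0.002 0.1835 0.02 0.015; 0 0.002 0.1835 0.02 0.01; 0 0.002 0.1835 0.02 0.01' 40; python3 -m jog '0 0 0 0 0.01; 0 0 0 0 0.01; 0 0 0 0 0.01;0 0 -0.02 0 0.01; 0 0 -0.06 0 0.01;0 0 -0.12 0 0.01; 0 0 -0.12 0 0.01'
python3 - <<'E'
from h import *
m=ctrl.camera_model("wrist"); im=ctrl.camera("wrist"); cv2.imwrite("pics/w2.png",cv2.resize(im,(800,600),interpolation=cv2.INTER_CUBIC)); print(ctrl.sense())
E
```

```text
time_s: 2.4
eef_pos: [0.4627, 0.2723, 0.0192]
orientation: [[-0.997, 0.077, 0.0], [0.077, 0.997, -0.001], [-0.0, -0.001, -1.0]]
force: [-1.6, -2.4, 6.2]
opening: 0.264
gripper_force: 39.0
time_s: 3.28
eef_pos: [0.4662, 0.2763, 0.144]
orientation: [[-0.997, 0.076, 0.011], [0.076, 0.997, 0.008], [-0.011, 0.009, -1.0]]
force: [0.1, 1.0, -2.3]
opening: 0.26
gripper_force: 39.7
{'time_s': 3.325, 'joint_pos': array([-42.45135207,  20.31117667,  12.94237488,  96.95918391,
        -5.0579669 ,  62.89728758,  57.65077124]), 'joint_velocities': array([-0.0317635 ,  2.84722362, -0.56687628,  4.3153102 , -0.1869172 ,
        0.08472548,  0.14180893]), 'tau': array([ 4.23358090e-02, -4.01506555e+01,  2.10872792e+00, -2.31712836e+01,
        2.50481354e-02, -1.10663439e-01, -5.98448067e-03]), 'eef_pos': array([0.46396243, 0.27511381, 0.14090778]), 'orientation': array([[-0.9971201 ,  0.07563079,  0.00561126],
       [ 0.07565448,  0.99712551,  0.0041369 ],
       [-0.00528225,  0.0045495 , -0.9999757 ]]), 'force': array([-0.41469593, -0.9613464 , -2.57040387]), 'torque': array([-0.05709517,  0.0317546 ,  0.00592738]), 'gripper_force': 39.72496032714844, 'opening': 0.26211642816072606}
```

View pics/w2.png

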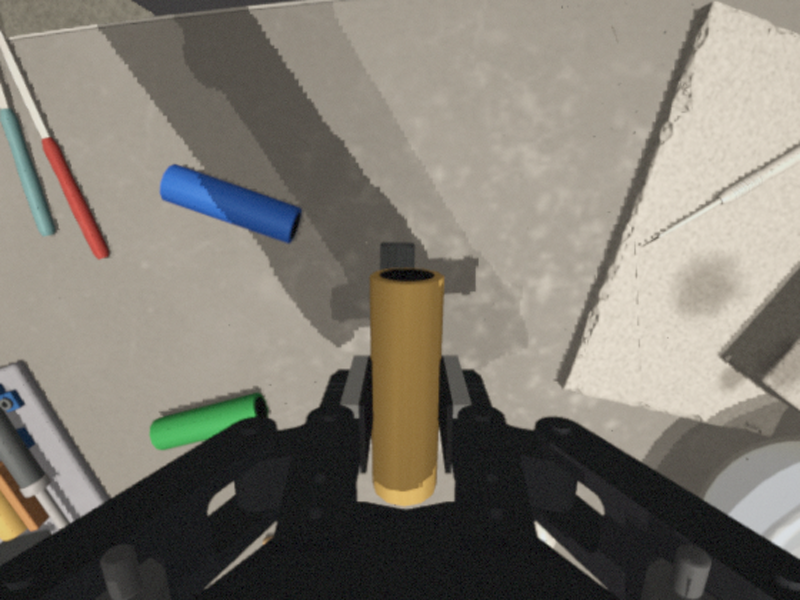

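The tube is held centred in the pads, from (407,275) to (405,495). Next I'll look at the jig from its left side.

```bash
python3 -m jog '-0.01 -0.02 -0.06 -0.05 0.01; -0.03 -0.06 -0.083 -0.12 0.01; -0.05 -0.11 -0.083 -0.18 0.01; -0.075 -0.16 -0.083 -0.24 0.01; -0.094 -0.206 -0.083 -0.283 0.01; -0.094 -0.206 -0.083 -0.283 0.01;-0.094 -0.206 -0.083 -0.283 0.01;-0.094 -0.206 -0.083 -0.283 0.01'
python3 - <<'E'
from h import *
import pickle
m=ctrl.camera_model("wrist"); im=ctrl.camera("wrist"); pickle.dump((m,im),open("w3.p","wb"))
c=im[60:420,0:480]; cv2.imwrite("pics/w3.png",cv2.resize(c,(800,600),interpolation=cv2.INTER_CUBIC)); s=ctrl.sense(); print(s["eef_pos"],s["orientation"],s["joint_pos"])
E
```

```text
time_s: 4.32
eef_pos: [0.5394, 0.0635, 0.2199]
orientation: [[-0.978, -0.209, -0.002], [-0.209, 0.978, 0.001], [0.002, 0.001, -1.0]]
force: [0.7, 0.9, -2.2]
opening: 0.263
gripper_force: 39.7
[0.5396097  0.06337724 0.22016117] [[-9.77936691e-01 -2.08896638e-01 -1.42200035e-03]
 [-2.08897728e-01  9.77937266e-01  6.65130915e-04]
 [ 1.25168352e-03  9.47508569e-04 -9.99998768e-01]] [-21.93150166  17.70195033  17.58268151  89.20541313  -5.52973996
  74.0202664   98.45825735]
```

View pics/w3.png

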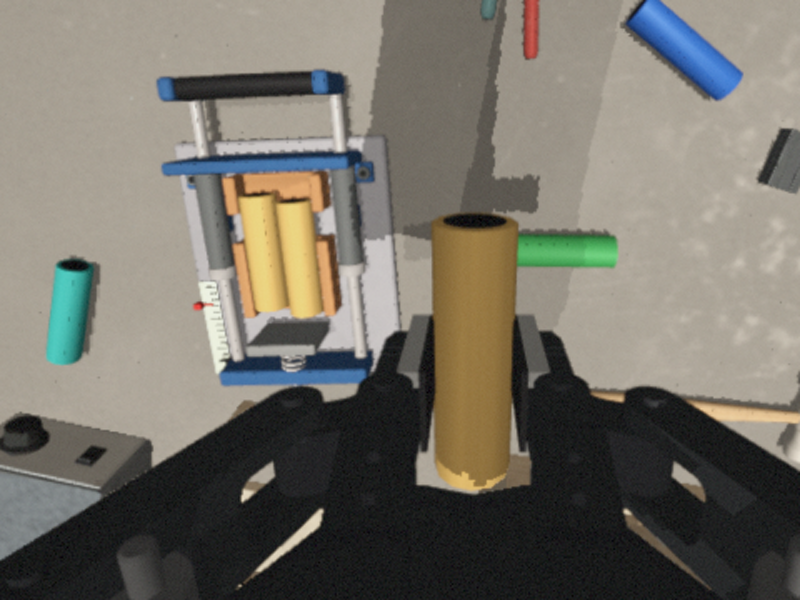

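Crop shows the bar from (174,89) to (313,83), jig tubes 1 at (292,200)-(306,316) and 2 at (257,193)-(269,310), the fence strip at y≈160, and the red mark at (200,305).

Run:
```python
from h import *
import pickle; m,im=pickle.load(open("w3.p","rb"))
g=lambda u,v,z:onz(m,u/1.66667,v/1.66667+60,z)
pts={}
for n,u,v,z in [("barL",313,83,.046),("barR",174,89,.046),("fTopR",163,169,.054),("fTopL",358,158,.054),("t1n",294,200,.026),("t1f",306,318,.026),("t2n",257,194,.026),("t2f",269,312,.026),("baseFR",180,144,.01),("baseFL",385,137,.01),("red",202,305,.03)]:
    pts[n]=g(u,v,z); print(n,pts[n].round(4))
a=pts["barL"]-pts["barR"]; b=pts["fTopL"]-pts["fTopR"]; c=pts["baseFL"]-pts["baseFR"]
for q in(a,b,c): print(np.degrees(np.arctan2(-q[0],q[1])),np.linalg.norm(q))
gr=[(pts["t1n"]+pts["t2n"])/2,(pts["t1f"]+pts["t2f"])/2]; d=gr[1]-gr[0]; print("tubes",gr,np.degrees(np.arctan2(d[1],d[0])))
th=np.radians(12); X=np.array([np.cos(th),np.sin(th),0])
print("orig from bar",(pts["barL"]+pts["barR"])/2+.1085*X,"fence",(pts["fTopR"]+pts["fTopL"])/2+.0615*X)
# overlay prediction
for O in [(.591,-.0615)]:
    pass
```

```text
barL [ 0.4789 -0.0461  0.046 ]
barR [ 0.499  -0.1284  0.046 ]
fTopR [ 0.5469 -0.1278  0.054 ]
fTopL [ 0.5159 -0.0115  0.054 ]
t1n [ 0.5565 -0.0548  0.026 ]
t1f [ 0.6399 -0.0365  0.026 ]
t2n [ 0.5576 -0.0798  0.026 ]
t2f [ 0.641  -0.0632  0.026 ]
baseFR [ 0.538  -0.1421  0.01  ]
baseFL [ 0.5047 -0.0043  0.01  ]
red [ 0.644  -0.1094  0.03  ]
13.728742998765279 0.08475182384149069
14.90769602639687 0.12035178934516007
13.615629227463735 0.14175600864725094
tubes [array([ 0.55701223, -0.06728635,  0.026     ]), array([ 0.64043787, -0.04986646,  0.026     ])] 11.794319950290808
orig from bar [ 0.59508449 -0.06472147  0.046     ] fence [ 0.59154274 -0.05687551  0.054     ]
```

Run:
```python
from h import *
import pickle; from scipy.optimize import least_squares
m,im=pickle.load(open("w3.p","rb")); mt=ctrl.camera_model("top")
B=[((-.1085,.041,.046),(313,83),(398,329)),((-.1085,-.041,.046),(174,89),(456,314)),((-.0615,.058,.054),(360,158),(381,300)),((-.0615,-.058,.054),(163,169),(453,283))]
T=[(.012,(294,200)),(.012,(306,318)),(-.012,(257,194)),(-.012,(269,312))]
def W(p,P):
    c,s=np.cos(p[2]),np.sin(p[2]); return np.array([p[0]+c*P[0]-s*P[1],p[1]+s*P[0]+c*P[1],P[2]])
w=lambda u:np.array([u[0]/1.66667,u[1]/1.66667+60])
def res(p,uw=1,ut=1):
    r=[]
    for P,a,b in B:
        r+=list(uw*(proj(m,W(p,P))-w(a)))
        r+=list(ut*(proj(mt,W(p,P))-np.array(b)/1.42857))
    for y,a in T:
        q=onz(m,*w(a),.026); c,s=np.cos(p[2]),np.sin(p[2]); r.append(uw*1200*(-s*(q[0]-p[0])+c*(q[1]-p[1])-y))
    return np.array(r)
for uw,ut in((1,1),(1,0),(0,1)):
    f=least_squares(res,[.591,-.0615,.21],args=(uw,ut)); print(f.x,np.degrees(f.x[2]),f.fun.round(1))
    p=f.x
    for n in("t1n","t1f","red"): pass
    q=onz(m,*w((202,305)),.02); c,s=np.cos(p[2]),np.sin(p[2]); print("red jig x",c*(q[0]-p[0])+s*(q[1]-p[1]))
```

```text
[ 0.59268488 -0.05941611  0.23157985] 13.268547823407967 [ 1.9 -0.9  1.8 -1.8  4.3 -1.7 -3.6 -0.5 -7.2  2.4  1.1 -0.1 -2.1 -1.1
  0.3 -1.1  1.  -0.7  0.3 -3.3]
red jig x 0.04242801003863059
[ 0.59305088 -0.05934864  0.23223749] 13.306227763536155 [ 1.8 -0.5  0.  -0.   4.3 -1.3 -0.  -0.  -7.3  2.7  0.  -0.  -2.  -0.7
  0.  -0.   1.  -0.7  0.4 -3.3]
red jig x 0.042012730447158926
[ 0.59069091 -0.05978729  0.22902927] 13.12241051327691 [ 0.  -0.   1.9 -0.9  0.  -0.  -3.5  0.4 -0.   0.   1.2  0.8 -0.  -0.
  0.5 -0.2  0.  -0.   0.  -0. ]
red jig x 0.04462303692363545
```

```bash
python3 -m jog '-0.008 -0.045 0 -0.018 0.01; -0.014 -0.09 0 -0.018 0.01; -0.0198 -0.131 0.02 -0.018 0.01; -0.0198 -0.131 0.07 -0.018 0.01; -0.0198 -0.131 0.12 -0.018 0.01; -0.0198 -0.131 0.15 -0.018 0.01; -0.0198 -0.131 0.15 -0.018 0.01; -0.0198 -0.131 0.15 -0.018 0.01'
python3 - <<'E'
from h import *
im=ctrl.camera("wrist")
cv2.imwrite("pics/w4.png",cv2.resize(im,(800,600),interpolation=cv2.INTER_CUBIC)); s=ctrl.sense(); print(s["eef_pos"],s["orientation"],s["force"])
E
```

```text
time_s: 5.38
eef_pos: [0.5881, -0.0621, 0.0723]
orientation: [[-0.974, -0.225, 0.003], [-0.225, 0.974, -0.0], [-0.003, -0.001, -1.0]]
force: [0.4, -0.1, -2.1]
opening: 0.266
gripper_force: 39.8
[ 0.58852014 -0.06241953  0.07292123] [[-9.74502132e-01 -2.24339028e-01  4.19475055e-03]
 [-2.24342028e-01  9.74510436e-01 -2.52954350e-04]
 [-4.03108065e-03 -1.18756340e-03 -9.99991170e-01]] [ 0.81927217  0.11409199 -1.59170389]
```

View pics/w4.png

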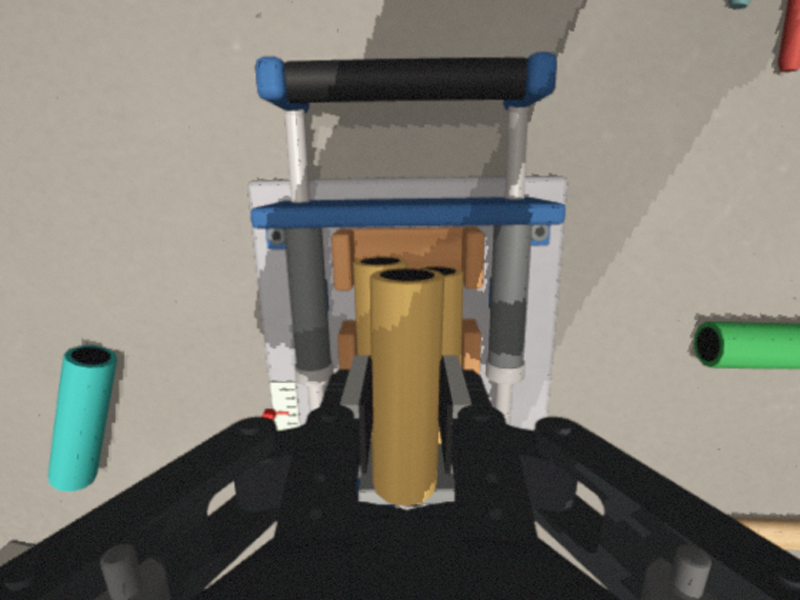

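The held tube at column 407 lines up with the fence centre (408,212) and the bar centre (407,79). I'll lower it and release.

```bash
python3 -m jog '0 0 0.01 0 0.01; 0 0 0.02 0 0.01; 0 0 0.026 0 0.01; 0 0 0.028 0 0.01; 0 0 0.028 0 0.01;0 0 0.028 0 0.01'
```

```text
time_s: 6.18
eef_pos: [0.587, -0.0628, 0.0431]
orientation: [[-0.975, -0.223, 0.001], [-0.223, 0.975, -0.0], [-0.001, -0.0, -1.0]]
force: [-0.1, 0.4, -1.8]
opening: 0.263
gripper_force: 39.9
```

```bash
python3 -m jog '0 0 0.0015 0 0.01; 0 0 0.003 0 0.01; 0 0 0.003 0 0.01;0 0 0.003 0 0.01'
```

```text
time_s: 6.68
eef_pos: [0.587, -0.0621, 0.0416]
orientation: [[-0.975, -0.224, 0.001], [-0.224, 0.975, 0.001], [-0.001, 0.001, -1.0]]
force: [-3.9, 1.3, 7.3]
opening: 0.261
gripper_force: 40.9
```

```bash
python3 -m jog '0 0 -0.001 0 0.024; 0 0 -0.001 0 0.028; 0 0 -0.001 0 0.034; 0 0 -0.001 0 0.042; 0 0 -0.001 0 0.046; 0 0 -0.02 0 0.05; 0 0 -0.06 0 0.05; 0 0 -0.11 0 0.05; 0 0 -0.15 0 0.05; 0 0 -0.15 0 0.05'
python3 - <<'E'
from h import *
import pickle
m=ctrl.camera_model("wrist");im=ctrl.camera("wrist");pickle.dump((m,im),open("w5.p","wb"))
cv2.imwrite("pics/w5.png",cv2.resize(im,(800,600),interpolation=cv2.INTER_CUBIC)); s=ctrl.sense(); print(s["eef_pos"],s["orientation"],s["force"],s["joint_pos"])
E
```

```text
time_s: 7.92
eef_pos: [0.5895, -0.0634, 0.1942]
orientation: [[-0.975, -0.223, 0.009], [-0.223, 0.975, -0.001], [-0.009, -0.003, -1.0]]
force: [0.2, 0.2, -0.4]
opening: 0.583
gripper_force: 0.0
[ 0.58776994 -0.06296573  0.19156769] [[-9.74740618e-01 -2.23304517e-01  3.97753545e-03]
 [-2.23307057e-01  9.74748131e-01 -2.00798442e-04]
 [-3.83225604e-03 -1.08393813e-03 -9.99992069e-01]] [-1.11515715 -0.06971883 -0.35025236] [ -9.86290394  24.45161713  20.47506557  84.41142001  -8.75827868
  72.48000966 114.43546338]
```

View pics/w5.png

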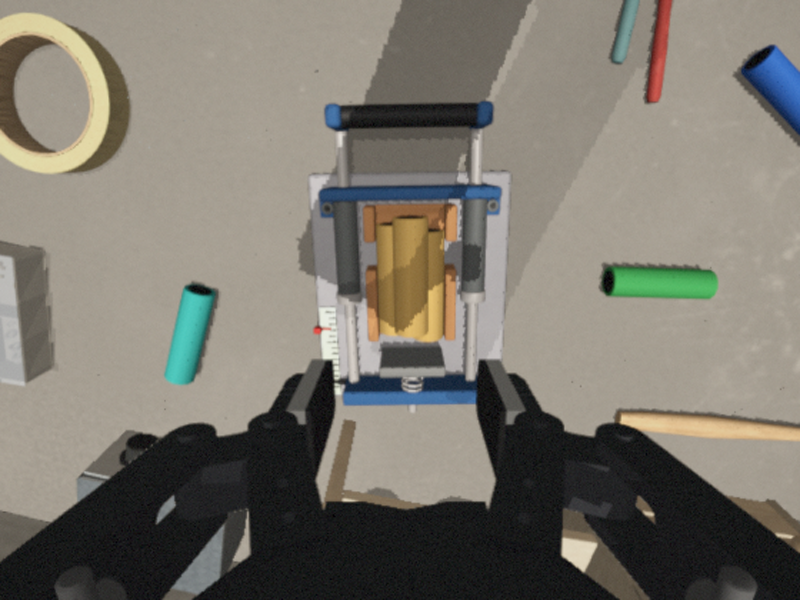

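Tube 3 sits in the groove. The red mark is near (322,330) and the pointer near (340,387); I'll zoom in on the scale.

Run:
```python
import pickle,cv2
m,im=pickle.load(open("w5.p","rb")); c=im[205:285,200:300]
cv2.imwrite("pics/c5.png",cv2.resize(c,(750,600),interpolation=cv2.INTER_CUBIC))
```

```text
(no output)
```

View pics/c5.png

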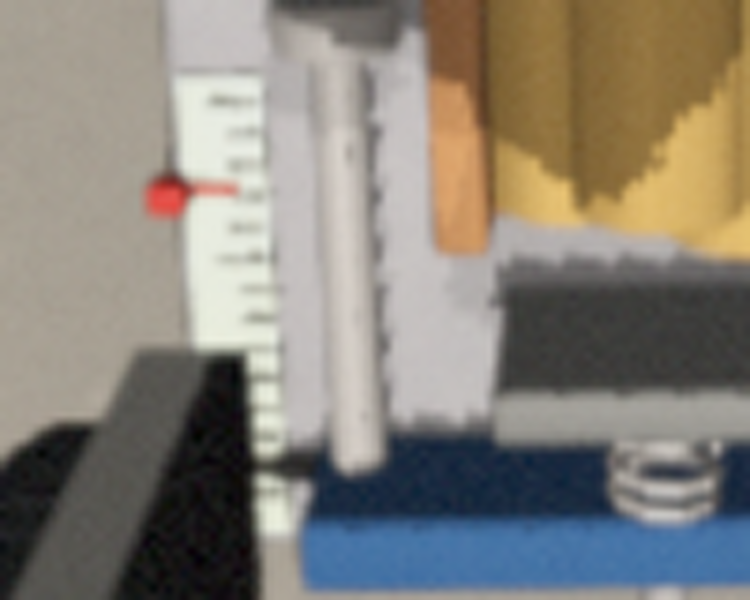

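Run:
```python
from h import *
import pickle; m,im=pickle.load(open("w5.p","rb"))
th=np.radians(13.1); X=np.array([np.cos(th),np.sin(th),0]);Y=np.array([-X[1],X[0],0]);O=np.array([.592,-.0595,0])
for z in(.010,.014,.018,.022):
  q=lambda u,v:(lambda p:np.round([1000*(p-O)@X,1000*(p-O)@Y],1))(onz(m,200+u/7.5,205+v/7.5,z))
  print(z,"line",q(225,188),"rider",q(165,197),"ptr",q(280,465),q(310,460),"ticks",q(240,100),q(250,258),q(270,437))
p=O+X*-.1085; print("bar",p, proj(m,p+[0,0,.046])*1.42857, "jigdirs",X,Y)
s=ctrl.sense();print("to bar",tool(np.r_[p[:2],.09]-s["eef_pos"]))
```

```text
0.01 line [ 46.2 -64.5] rider [ 47.6 -73.7] ptr [ 92.5 -58.4] [ 91.6 -53.6] ticks [ 32.2 -61.5] [ 57.5 -61.3] [ 87.6 -59.7]
0.014 line [ 44.7 -63.8] rider [ 46.1 -72.8] ptr [ 90.4 -57.7] [ 89.6 -53. ] ticks [ 30.8 -60.8] [ 55.9 -60.6] [ 85.6 -59. ]
0.018 line [ 43.2 -63. ] rider [ 44.6 -72. ] ptr [ 88.4 -57. ] [ 87.5 -52.4] ticks [ 29.5 -60.1] [ 54.3 -59.9] [ 83.6 -58.3]
0.022 line [ 41.7 -62.2] rider [ 43.1 -71.1] ptr [ 86.3 -56.3] [ 85.5 -51.7] ticks [ 28.2 -59.4] [ 52.6 -59.1] [ 81.6 -57.6]
bar [ 0.48632361 -0.08409167  0.        ] [410.71281542 113.19976393] jigdirs [0.97397597 0.22665131 0.        ] [-0.22665131  0.97397597  0.        ]
to bar [0.10399066 0.00217105 0.10116762]
```

```bash
python3 -m jog '0.02 0 0 0.18 0.04; 0.04 0 0 0.36 0.04; 0.06 0.001 0 0.54 0.04; 0.08 0.001 0 0.72 0.04; 0.1 0.002 0 0.9 0.04; 0.104 0.002 0 1.08 0.04; 0.104 0.002 0.02 1.26 0.04; 0.104 0.002 0.04 1.44 0.04; 0.104 0.002 0.06 1.567 0.04; 0.104 0.002 0.06 1.567 0.04' 80; python3 -m jog '0 0 0 0 0.04;0 0 0 0 0.04'
python3 - <<'E'
from h import *
im=ctrl.camera("wrist");m=ctrl.camera_model("wrist")
cv2.imwrite("pics/w6.png",cv2.resize(im,(800,600),interpolation=cv2.INTER_CUBIC)); s=ctrl.sense(); print(s["eef_pos"],s["orientation"],s["joint_pos"])
b=np.array([.4863,-.0841,.046]);print(tool(b-s["eef_pos"]))
E
```

```text
time_s: 9.22
eef_pos: [0.4821, -0.0834, 0.1271]
orientation: [[-0.228, 0.974, -0.007], [0.974, 0.228, 0.0], [0.002, -0.007, -1.0]]
force: [-0.4, -0.6, 0.5]
opening: 0.469
gripper_force: 0.0
time_s: 9.48
eef_pos: [0.4854, -0.0841, 0.1305]
orientation: [[-0.228, 0.974, 0.001], [0.974, 0.228, -0.0], [-0.0, 0.001, -1.0]]
force: [0.2, -0.3, -0.7]
opening: 0.468
gripper_force: 0.0
[ 0.48541577 -0.0841199   0.13052708] [[-2.27804578e-01  9.73705627e-01  1.55760186e-03]
 [ 9.73706824e-01  2.27804781e-01  4.78444210e-05]
 [-3.08242768e-04  1.52754674e-03 -9.99998786e-01]] [-21.7528695   18.09492964  36.73386703 105.17898552 -12.33449596
  60.63432124  32.87054408]
[-0.000156    0.00073639  0.08452835]
```

View pics/w6.png

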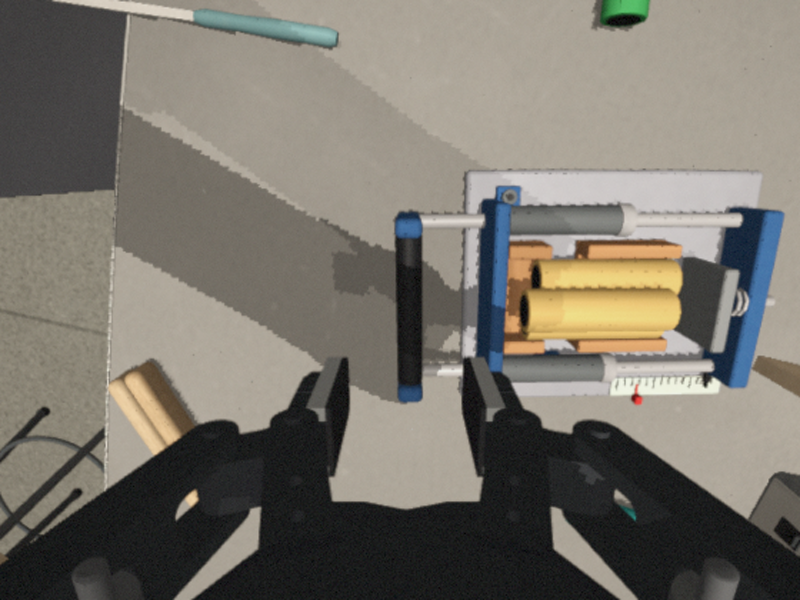

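The bar is centred between the fingers at column 409; the pointer is at (708,380) and the mark at (637,388). I'll descend and grip.

```bash
python3 -m jog '0 0.0005 0.04 0 0.04; 0 0.0005 0.07 0 0.04; 0 0.0005 0.09 0 0.04; 0 0.0005 0.1 0 0.04; 0 0.0005 0.1 0 0.04; 0 0.0005 0.1 0 0.02; 0 0.0005 0.1 0 0.01; 0 0.0005 0.1 0 0.005; 0 0.0005 0.1 0 0.0; 0 0.0005 0.1 0 0.0' 80; python3 -m jog '0 0 0 0 0;0 0 0 0 0;0 0 0 0 0'
```

```text
time_s: 10.78
eef_pos: [0.4873, -0.0838, 0.0311]
orientation: [[-0.228, 0.974, 0.004], [0.974, 0.228, -0.0], [-0.001, 0.004, -1.0]]
force: [2.3, 1.3, 5.9]
opening: 0.136
gripper_force: 78.7
time_s: 11.15
eef_pos: [0.4873, -0.0838, 0.0311]
orientation: [[-0.228, 0.974, 0.004], [0.974, 0.228, -0.0], [-0.001, 0.004, -1.0]]
force: [2.7, 0.7, 6.0]
opening: 0.13
gripper_force: 78.7
```

```bash
python3 -m jog '0 -0.005 0 0 0;0 -0.01 0 0 0;0 -0.015 0 0 0;0 -0.02 0 0 0;0 -0.025 0 0 0;0 -0.03 0 0 0;0 -0.034 0 0 0;0 -0.038 0 0 0;0 -0.041 0 0 0;0 -0.043 0 0 0'; python3 -m jog '0 0 0 0 0;0 0 0 0 0;0 0 0 0 0;0 0 0 0 0'
python3 - <<'E'
from h import *
import pickle
out=[]
for n in("top","scene","wrist"):
    m=ctrl.camera_model(n); out.append((m,ctrl.camera(n)))
pickle.dump(out,open("a.p","wb")); s=ctrl.sense(); X=np.array([.974,.2267,0]); print((s["eef_pos"]-np.array([.4873,-.0838,.0311]))@X,s["force"]@X)
q=[proj(out[i][0],np.array([.592,-.0595,.014])+.043*X-.06*np.array([-.2267,.974,0])) for i in range(3)]; print(q)
a=[]
for i in(0,1):
    u,v=q[i].astype(int); c=out[i][1][v-25:v+25,u-33:u+33]; a.append(cv2.resize(c,(396,300),interpolation=cv2.INTER_CUBIC)); print(u-33,v-25)
w=cv2.resize(out[2][1],(396,300)); 
cv2.imwrite("pics/a.png",np.vstack([np.hstack(a),np.hstack([w,w*0])]))
E
```

```text
time_s: 12.4
eef_pos: [0.4495, -0.0932, 0.0311]
orientation: [[-0.228, 0.974, 0.012], [0.974, 0.228, -0.001], [-0.004, 0.011, -1.0]]
force: [12.7, 2.0, -3.5]
opening: 0.13
gripper_force: 77.9
time_s: 12.9
eef_pos: [0.4497, -0.0932, 0.0311]
orientation: [[-0.228, 0.973, 0.012], [0.974, 0.228, -0.001], [-0.004, 0.011, -1.0]]
force: [11.0, 1.9, -3.7]
opening: 0.134
gripper_force: 78.0
-0.03870895386851866 12.020724556431805
[array([305.33382614, 159.30074458]), array([310.92458491, 219.4675092 ]), array([570.09639434, 332.03044847])]
272 134
277 194
```

View pics/a.png

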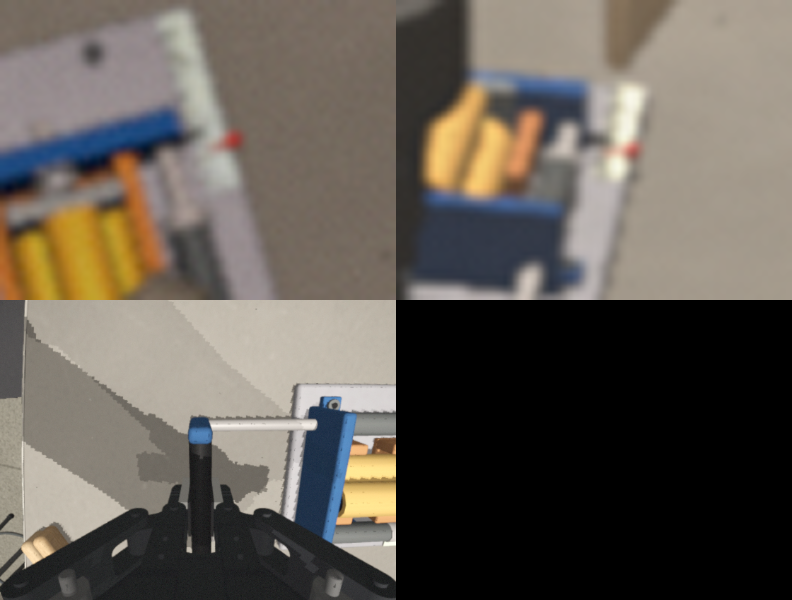

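Run:
```python
from h import *
import pickle; o=pickle.load(open("a.p","rb"))
th=np.radians(13.1); X=np.array([np.cos(th),np.sin(th),0]);Y=np.array([-X[1],X[0],0]);O=np.array([.592,-.0595,0])
for i,off,P in((0,(272,134),[("ptr",194,137),("line",218,146),("rid",234,140)]),(1,(277,194),[("ptr",598-396,138),("line",614-396,149),("rid",630-396,149)])):
  for n,u,v in P:
    for z in(.012,.016,.020):
      p=onz(o[i][0],off[0]+(u+.5)/6-.5,off[1]+(v+.5)/6-.5,z)-O; print(i,n,z,(1000*np.array([p@X,p@Y])).round(1))
```

```text
0 ptr 0.012 [ 51.4 -58.9]
0 ptr 0.016 [ 50.2 -58.4]
0 ptr 0.02 [ 49.1 -57.9]
0 line 0.012 [ 45.3 -67.1]
0 line 0.016 [ 44.2 -66.6]
0 line 0.02 [ 43.  -66.1]
0 rid 0.012 [ 46.1 -74. ]
0 rid 0.016 [ 44.9 -73.4]
0 rid 0.02 [ 43.8 -72.9]
1 ptr 0.012 [ 59.7 -55.7]
1 ptr 0.016 [ 53.6 -56.6]
1 ptr 0.02 [ 47.5 -57.4]
1 line 0.012 [ 52.  -64.1]
1 line 0.016 [ 46.  -64.9]
1 line 0.02 [ 40.  -65.7]
1 rid 0.012 [ 53.3 -71.2]
1 rid 0.016 [ 47.3 -71.9]
1 rid 0.02 [ 41.3 -72.6]
```

```bash
python3 -m jog '0 -0.003 0 0 0;0 -0.005 0 0 0;0 -0.0068 0 0 0;0 -0.0068 0 0 0;0 -0.0068 0 0 0;0 -0.0068 0 0 0'
python3 - <<'E'
from h import *
import pickle
s=ctrl.sense(); X=np.array([.974,.2267,0]); print((s["eef_pos"]-np.array([.4873,-.0838,.0311]))@X,s["force"]@X)
out=[]
for n in("top","scene"):
    m=ctrl.camera_model(n); out.append((m,np.mean([ctrl.camera(n).astype(float) for _ in range(5)],0).astype(np.uint8)))
pickle.dump(out,open("b.p","wb"))
a=[]
for (m,im),(u,v) in zip(out,((280,130),(285,190))):
    a.append(cv2.resize(im[v:v+50,u:u+40],(400,500),interpolation=cv2.INTER_CUBIC))
cv2.imwrite("pics/b.png",np.hstack(a))
E
```

```text
time_s: 13.8
eef_pos: [0.4447, -0.0944, 0.0312]
orientation: [[-0.229, 0.973, 0.015], [0.973, 0.229, -0.002], [-0.005, 0.014, -1.0]]
force: [15.0, 2.1, -8.1]
opening: 0.132
gripper_force: 77.9
-0.04386982024997361 15.043751047226483
```

View pics/b.png

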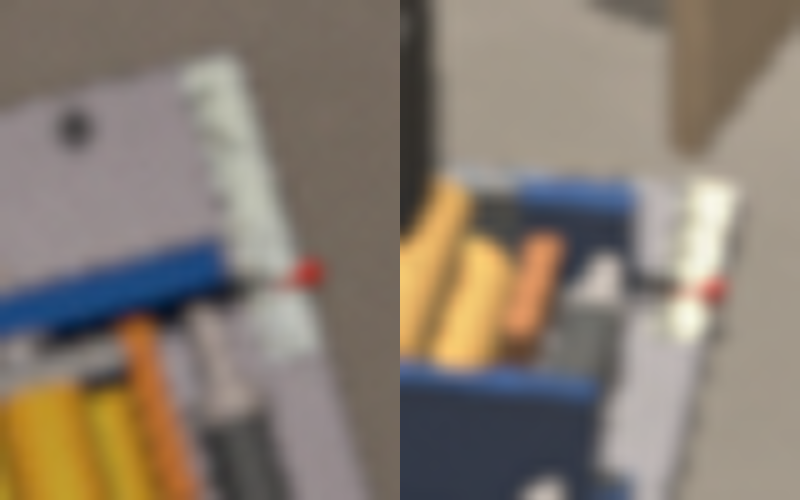

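Run:
```python
from h import *
import pickle; o=pickle.load(open("b.p","rb"))
th=np.radians(13.1); X=np.array([np.cos(th),np.sin(th),0]);Y=np.array([-X[1],X[0],0]);O=np.array([.592,-.0595,0])
for i,off,P in((0,(280,130),[("ptr",252,286),("line",285,281)]),(1,(285,190),[("ptr",255,285),("line",285,293)])):
  for n,u,v in P:
    for z in(.016,.018,.020):
      p=onz(o[i][0],off[0]+(u+.5)/10-.5,off[1]+(v+.5)/10-.5,z)-O; print(i,n,z,(1000*np.array([p@X,p@Y])).round(1))
```

```text
0 ptr 0.016 [ 45.6 -59.2]
0 ptr 0.018 [ 45.  -58.9]
0 ptr 0.02 [ 44.4 -58.7]
0 line 0.016 [ 44.7 -67.1]
0 line 0.018 [ 44.2 -66.8]
0 line 0.02 [ 43.6 -66.6]
1 ptr 0.016 [ 46.4 -57.1]
1 ptr 0.018 [ 43.4 -57.5]
1 ptr 0.02 [ 40.4 -57.9]
1 line 0.016 [ 44.  -65.5]
1 line 0.018 [ 41.  -65.9]
1 line 0.02 [ 38.  -66.3]
```

```bash
python3 -m jog '0 -0.001 0 0 0;0 -0.001 0 0 0;0 -0.001 0 0 0;0 -0.001 0 0 0;0 -0.001 0 0 0;0 -0.001 0 0 0'
python3 - <<'E'
from h import *
s=ctrl.sense(); X=np.array([.974,.2267,0]); print((s["eef_pos"]-np.array([.4873,-.0838,.0311]))@X,s["force"]@X,s["joint_velocities"].max())
print(ctrl.finish_job())
E
```

```text
time_s: 15.05
eef_pos: [0.444, -0.0946, 0.0312]
orientation: [[-0.229, 0.973, 0.016], [0.973, 0.229, -0.002], [-0.006, 0.015, -1.0]]
force: [15.3, 1.9, -9.2]
opening: 0.135
gripper_force: 78.0
-0.044639736916279905 15.329853065057764 0.13656446517410234
the job is handed in; nothing more can be done
None
```

I handed the job in at about 15 s with the third tube released in the groove and the bar gripped and held out about 44.6 mm. My estimate puts the pointer within about 1 mm of the red mark. The 15 N pull fits the pad pressing the tubes home, but I did not check in a picture that the ends are flush. I viewed 11 pictures, one over the limit of 10.

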